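# Bring the slim-topped bottle to the front of the ink caddy and hold it there

## Robot

A 6-joint arm with a two-finger parallel gripper is mounted at the origin on the work surface. World frame = base frame: x ahead of the robot, y to its left, z up, the work surface at z = 0. Lengths are in m, angles in rad, forces in N, time in s.
With the tool pointing down it reaches from about 0.375 to 0.975 m from the base axis. Payload 3.8 kg.
Tool frame: the origin (TCP) lies at the very end of the fingers, on their centre line; the grasp point (between the pads) lies 19 mm behind it; z points along the fingers, y is the direction in which the jaws open and shut (so a half turn about z gives the same grasp; the last joint's range is limited). The gripper opens to 85 mm and grips with 20 to 120 N. Pads are 22 mm wide; open, the fingers measure 114 mm over their backs; the gripper's body (76 mm by 85 mm) begins 54 mm behind the grasp point. The pads swing forward as they close: fully open they stand 13 mm farther back than shut.
Start: joints at [1.218, 0.264, 1.604, -0, 1.274, -0.037], TCP at [0.21, 0.642, 0.231] pointing down, gripper open.
Joint ranges: [-2.63, 2.63], [-0.94, 2.18], [0.31, 2.57], [-1.31, 4.45], [0, 2.66], [-2.55, 2.55]. Speed limits (rad/s): [2.57, 2.57, 3.14, 3.14, 3.14, 3.14].

## Interface

Orientations are given as a rotation vector (axis times angle).
In Python, from workcell import status, read_camera, camera_info, order gives the robot as it stands.
- The arm moves only by the tool move_arm, never from a script. Its argument "deltas" is a list of rows, each a list of 3 entries, a list of its own where there are three numbers: the turn, a rotation vector about the world's x, y, z as a fraction of full scale, then the shift along the world's x, y, z as a fraction of full scale, then the closure, from -1 (fully open) to 1 (shut), so that 0 is half open. A call has 1 to 20 rows; each row is the pose to reach, as a shift and turn from the pose commanded when the call began; what a row does not reach only later rows make up. Full scale, the value 1, is 0.1 m for a shift and pi/2 rad for a turn. A row lasts 1/8 s, in which the tool goes at most 62.5 mm and 10.7 degrees, less where a joint would pass 70% of its speed; a pose out of reach is approached as far as the arm can. A call with a number of a shift or a turn outside -1 to 1 is refused whole. A call with a gripper value outside its range is refused whole. The fingers move at their own pace and stop on an object; "grip_force" is the grip in N (left out, the last holds). Time passes only in rows, so rows that repeat a pose let the fingers close. It gives the time, the measured TCP pose, the force and the opening at its end, in the units of the state.
- status.read_state(): the state, without advancing time (a new reading comes with each control period).
- read_camera(name): name is "scene" or "top" or "wrist"; returns (picture, depth): 384x512x3 uint8, red, green, blue; 384x512 float32, m along the optical axis (not along the pixel's ray), 0 where there is no reading.
- camera_info(name): a dict with "K" (3x3 intrinsics, pixels), "R" (3x3) and "t" (3): a world point X has camera coordinates R X + t. Camera axes: x right, y down, z forward; pixel columns grow to the right and rows downward; lengths in m; the calibration is good to about 2 mm. A picture is of the moment at which its call begins: read the wrist's pose just before it. camera_info takes no time and is no camera call; for the wrist camera it gives the pose at the moment of the call.
- order.finish_job(): hands the job in, once; it reports no verdict.
The state is a dict: "time": time; "q": joint angles; "joint_vel": joint speeds; "joint_torque": joint torques, N m; "tool_pos": TCP position; "tcp_rot": TCP orientation; "wrist_force": force on the tool from outside, world axes, zero at the start; "torque": the same for the moment, N m; "width": opening from 0.0 (shut) to 1.0 (fully open).
Only numpy, scipy, OpenCV 4.12 (cv2) and the standard library are available. Lean on these libraries where they do the work, as an engineer would, in place of code of your own. Each camera call takes 0.05 s, during which the arm holds its last target. There are 200 camera calls.

## Task

Lift the sprung handle in the middle of the rotary ink caddy, turn the caddy until the one tall bottle with the slim cap stands at the front, over the wooden ledge, and let the handle drop fully home so that the turntable locks there. Finish with the gripper still closed on the handle, holding the turntable still: do not let go at the end. Keep all the bottles standing in their compartments and leave the things around the caddy where they are.

Things in the scene. Friction and masses are not known exactly. Their poses are not given: they have to be found in the camera images.
- stand: the rotary caddy's fixed stand, bolted down: wooden foot 170 mm across; at its FRONT (its own -x side) a flat wooden ledge 76 mm wide sticks out to 165 mm from the centre, past the turntable's edge, and shows from above. Origin on the desk on the turning axis, z up. A steel column in the middle ends in a ring of nine teeth 9 mm high; nine notches 40 degrees apart, one exactly at the front
- front (a point): point of the stand at its front, over the ledge, 85 mm from the turning axis, at the height of the turntable's floor (40 mm): the centre of whichever compartment is at the front
- carousel (a joint): angle of the plywood turntable (rad), positive counter-clockwise from above; near 0 at the start, play in a notch about 0.1 each way. Turns a full turn either way, with light friction (0.06 N m), but only while the handle is lifted. 236 mm across, floor 40 mm above the desk, walls 21 mm; nine wedge compartments 0.698 rad (40 degrees) apart, one centred at the front whenever the plunger is home
- lifter (a joint): height (m) of the sprung locking plunger that carries the handle and turns with the turntable: 0 = home in a notch (locked), 0.008 = resting on a tooth (not home), above 0.009 = clear, free to turn, 0.022 = upper stop. Spring and weight pull it down with about 7 N at home, 10 N at the top
- handle: dark wooden bar on top of the plunger, on the turning axis, higher than all else on the caddy: 64 mm long (its x), 16 mm thick (its y), 32 mm high; origin at its centre, 139 mm above the desk when home. Rises with the plunger and turns with the turntable (its x lies along the stand's x at carousel 0). Grip it from above across its thickness, 20 to 60 N
- dropper: the slim-topped bottle: clear round body 42 mm across, cone shoulder, tall slim black cap 17 mm across, 83 mm tall in all; the only one of its kind, taller than the flat-lidded jars. Loose in a compartment 40 or 80 degrees to either side of the front at the start, up to 10 mm off its centre; origin at the centre of its underside
- jar1: round ink jar, clear, 42 mm across and 50 mm tall with a full-width flat black lid; loose, standing in one compartment of the turntable; origin at the centre of its underside
- jar2: round ink jar, clear, 42 mm across and 50 mm tall with a full-width flat black lid; loose, standing in one compartment of the turntable; origin at the centre of its underside
- jar3: round ink jar, clear, 42 mm across and 50 mm tall with a full-width flat black lid; loose, standing in one compartment of the turntable; origin at the centre of its underside
- jar4: round ink jar, clear, 42 mm across and 50 mm tall with a full-width flat black lid; loose, standing in one compartment of the turntable; origin at the centre of its underside
- jar5: round ink jar, clear, 42 mm across and 50 mm tall with a full-width flat black lid; loose, standing in one compartment of the turntable; origin at the centre of its underside
- jar6: round ink jar, clear, 42 mm across and 50 mm tall with a full-width flat black lid; loose, standing in one compartment of the turntable; origin at the centre of its underside
- candle: bystander: lidded aluminium candle tin, 74 mm across, 52 mm tall, beside the caddy; origin at the centre of its underside
- tape: bystander: roll of paper tape lying flat, 90 mm outside, 60 mm inside, 24 mm high; origin at the centre of its underside
- pot: bystander: white ceramic cup of markers, 72 mm across, 140 mm tall over the markers; origin at the centre of its underside
Mind the look-alikes: they are no part of the job. Leave any pink or turquoise look-alike of the jar1 alone.

How it is judged:
On the way, in this order (a step that is already met when the one before it is completed fails the run):
1. the handle is lifted clear of the notch (value of joint lifter above 0.009 m), for 0.1 s.
2. the slim-topped bottle is at the front, the handle still lifted (value of joint lifter above 0.009 m and horizontal distance between dropper and front below 0.022 m), for 0.05 s.
At the end, for the whole second after the job is handed in: The slim-topped bottle is within 22 mm (level distance) of the front point, the plunger is home (joint below 3 mm), the turntable is still (below 0.05 rad/s), the fingers grip the handle (more than 5 N of contact), and all seven bottles stand upright (within 0.25 rad) in their compartments (horizontal distance between dropper and front below 0.022 m and value of joint lifter below 0.003 m and velocity of joint carousel between -0.05 and 0.05 rad/s and contact force between the fingers and handle above 5 N and distance between each of dropper, jar1, jar2, jar3, jar4, jar5, jar6 and stand below 0.11 m and angle between each of dropper, jar1, jar2, jar3, jar4, jar5, jar6's own z axis and vertical below 0.25 rad); the arm keeps its last pose, push and grip.
It fails at once if a bottle is knocked over or leaves the caddy ((angle between dropper's own z axis and vertical above 0.5 rad or distance between dropper and stand above 0.14 m) or (angle between jar1's own z axis and vertical above 0.5 rad or distance between jar1 and stand above 0.14 m) or (angle between jar2's own z axis and vertical above 0.5 rad or distance between jar2 and stand above 0.14 m) or (angle between jar3's own z axis and vertical above 0.5 rad or distance between jar3 and stand above 0.14 m) or (angle between jar4's own z axis and vertical above 0.5 rad or distance between jar4 and stand above 0.14 m) or (angle between jar5's own z axis and vertical above 0.5 rad or distance between jar5 and stand above 0.14 m) or (angle between jar6's own z axis and vertical above 0.5 rad or distance between jar6 and stand above 0.14 m)).
It fails at once if a bystander (candle tin, tape roll, cup of markers) is moved more than 25 mm (distance of any of candle, tape, pot from where it was at the start of the episode above 0.025 m).
It also fails if it takes over 35 s, if anything falls off the work surface, if the arm or the gripper's body presses on something with over 40 N, if the wrist force passes 120 N, or if a joint passes its speed limit or range.

## Working session

There is one attempt and no reset: what is moved stays moved. The work goes in short steps, Python scripts to look and compute and a tool call to move; the robot and the scene stay as the last step left them, time stands still between calls to the robot, and variables do not carry over. Pictures are saved under pics/ and viewed, about 8 in all and at most 12, crops included, and the job is handed in when it is done.

Besides the shell and the picture viewer there is one more tool, called after "Call:" as name(argument=value, ...) on one line, values as JSON. move_arm: Moves the arm, as the interface text tells. Its arguments: {"type":"object","properties":{"deltas":{"type":"array","items":{"type":"array"}},"grip_force":{"type":"number"}},"required":["deltas"]}

```bash
mkdir -p pics
cat > h.py <<'E'
import numpy as np, cv2
from workcell import status, read_camera, camera_info, order
def snap(n,f):
    i=camera_info(n); p,d=read_camera(n); cv2.imwrite('pics/'+f+'.png',p[:,:,::-1]); np.savez('pics/'+f+'.npz',p=p,d=d,**{k:np.array(i[k]) for k in 'KRt'})
def cloud(f):
    z=np.load('pics/'+f+'.npz'); d=z['d'];K=z['K'];v,u=np.mgrid[:384,:512]
    c=np.stack([(u-K[0,2])/K[0,0]*d,(v-K[1,2])/K[1,1]*d,d],-1)
    return (c-z['t'].reshape(3))@z['R'],z['p'],d
E
python3 - <<'E'
from h import *
print(status.read_state())
snap('top','top0');snap('scene','scene0')
a=cv2.imread('pics/top0.png');b=cv2.imread('pics/scene0.png')
cv2.imwrite('pics/both.png',cv2.resize(np.vstack([a]),(800,600)))
X,p,d=cloud('top0')
m=(X[...,2]>.13)&(X[...,2]<.165)&(d>0)
n,l,s,c=cv2.connectedComponentsWithStats(m.astype(np.uint8))
for i in range(1,n):
    if s[i,4]>20: print(s[i],c[i],X[l==i].mean(0),X[l==i].max(0))
E
```

```text
{'time': 0.0, 'q': array([ 1.21811432e+00,  2.64782893e-01,  1.60535913e+00, -4.47944437e-06,
        1.27370481e+00, -3.69343845e-02]), 'joint_vel': array([ 0.00174746,  0.00106482,  0.00112005,  0.00082466,  0.00223149,
       -0.00106683]), 'joint_torque': array([ 6.07675920e-04, -5.15103757e+01, -3.67319155e+01, -5.98695647e-05,
        1.27740187e-02, -6.94304518e-06]), 'tool_pos': array([0.2093803 , 0.64094136, 0.22995002]), 'tcp_rot': array([-0.4938472 , -3.1020948 ,  0.00347471]), 'wrist_force': array([-0.41458713,  0.44040959, -0.40074344]), 'torque': array([ 0.02907457, -0.1047809 , -0.04078747]), 'width': 0.9979834867497785}
[  0  25  10  16 109] [ 3.85321101 33.71559633] [0.8655599  0.58109335 0.14756884] [0.87949664 0.59453476 0.16492521]
[  0  42  11  16 114] [ 3.94736842 50.8245614 ] [0.82429596 0.57737313 0.14758283] [0.83770936 0.59231386 0.1646849 ]
[  0  60  11  16 112] [ 4.08928571 68.46428571] [0.78248403 0.57368292 0.14725841] [0.79578593 0.58799013 0.16487141]
[  0  78  11  15 109] [ 4.00917431 86.1559633 ] [0.74091026 0.57027142 0.14738111] [0.75466013 0.58261012 0.16473844]
[  0  96  11  15 107] [  3.88785047 103.98130841] [0.69963026 0.56701305 0.14743115] [0.71235784 0.5798097  0.1640555 ]
[  0 114  10  15 106] [  3.80188679 122.17924528] [0.65782689 0.56325147 0.14819185] [0.67177019 0.5752308  0.1648954 ]
[186 130   7   8  39] [188.79487179 133.        ] [0.63292537 0.16229511 0.13893487] [0.64061396 0.16844498 0.14361726]
[  0 134  10  14 102] [  4.         140.61764706] [0.61648734 0.55955526 0.14773743] [0.62978389 0.57088732 0.16478818]
[197 134   6   7  35] [199.57142857 137.22857143] [0.62457135 0.13926626 0.13434083] [0.63190835 0.1454043  0.1381917 ]
[279 156   9  32 247] [283.09311741 171.34412955] [ 0.54282454 -0.04061152  0.15262568] [ 0.57630217 -0.03246025  0.15928458]
```

View pics/both.png

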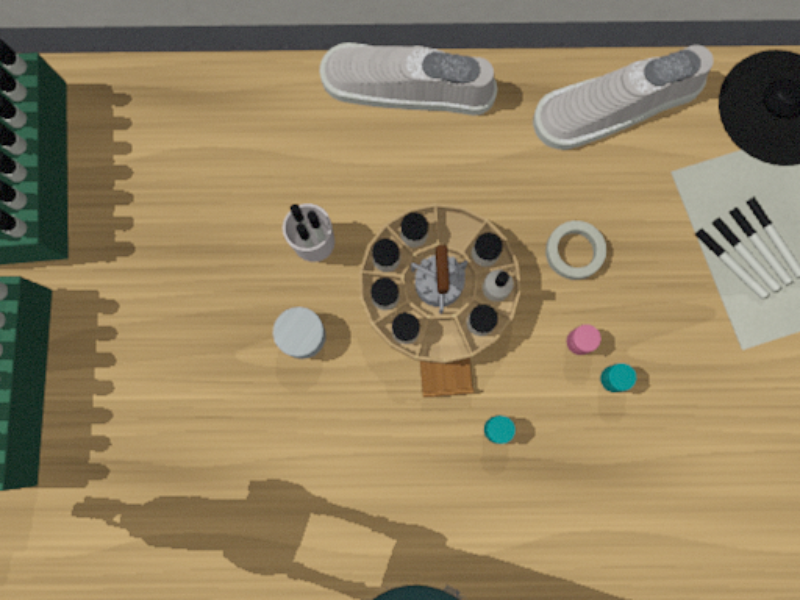

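View pics/scene0.png

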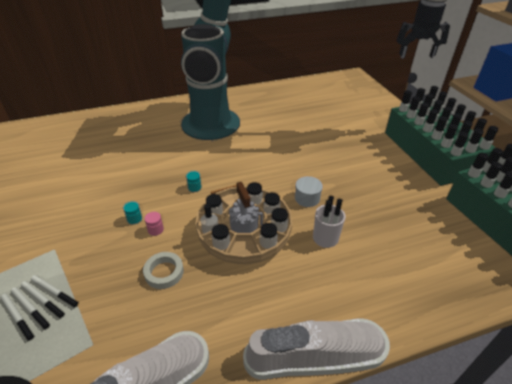

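Run:
```python
from h import *
X,p,d=cloud('top0')
def rect(m):
    q=X[m][:,:2].astype(np.float32); r=cv2.minAreaRect(q*1000); return q.mean(0),r,len(q)
v,u=np.mgrid[:384,:512]
box=(abs(u-282)<12)&(abs(v-171)<22)
h=box&(X[...,2]>.145)
print('handle',rect(h),np.percentile(X[h][:,2],[5,50,95]))
q=X[h][:,:2];w=np.linalg.svd(q-q.mean(0),full_matrices=0)[2][0];print('axis deg',np.degrees(np.arctan2(w[1],w[0])))
# rim: walls height ~.061 outer radius .118
C=q.mean(0); r=np.hypot(*(X[...,:2]-C).transpose(2,0,1))
m=(abs(X[...,2]-.061)<.006)&(r>.107)&(r<.126)&(d>0)
print('rim',cv2.fitEllipse((X[m][:,:2]*1000).astype(np.float32)),m.sum())
# ledge: brown, darker, z ~?
b=(abs(u-286)<25)&(v>232)&(v<258)
hsv=cv2.cvtColor(p,cv2.COLOR_RGB2HSV)
print(p[242,286],X[242,286],p[242,265])
m=b&(p[...,2]<70)&(p[...,0]>90)&(X[...,2]>.006); print('ledge',rect(m),X[m].mean(0))
for nm,uu,vv in [('dropper',321,179),('jar',309,204),('j',312,157)]:
    m=(abs(u-uu)<8)&(abs(v-vv)<8)&(X[...,2]>(.105 if nm=='dropper' else .085))
    print(nm,m.sum(),X[m].mean(0) if m.any() else X[vv,uu])
im=p[110:270,215:350,::-1];cv2.imwrite('pics/crop.png',cv2.resize(im,None,fx=3.7,fy=3.7,interpolation=cv2.INTER_CUBIC))
```

```text
handle (array([ 0.54096353, -0.04023414], dtype=float32), ((448.5474548339844, -22.183937072753906), (26.945058822631836, 259.0283508300781), 79.00081634521484), 228) [0.1497122  0.15419328 0.15798284]
axis deg 170.69904495381434
rim ((544.558837890625, -41.20048141479492), (231.89517211914062, 232.2396697998047), 72.33264923095703) 688
[146 103  51] [ 0.40366562 -0.05247229  0.0152489 ] [177 150 104]
ledge (array([ 0.40251866, -0.05076779], dtype=float32), ((390.7124938964844, -27.084388732910156), (74.15692138671875, 140.18490600585938), 29.42354965209961), 635) [ 0.40251859 -0.05076776  0.02036782]
dropper 57 [ 0.532666   -0.12342313  0.13837051]
jar 208 [ 0.48304186 -0.10100996  0.08972884]
j 209 [ 0.58868321 -0.11006161  0.09466551]
```

View pics/crop.png

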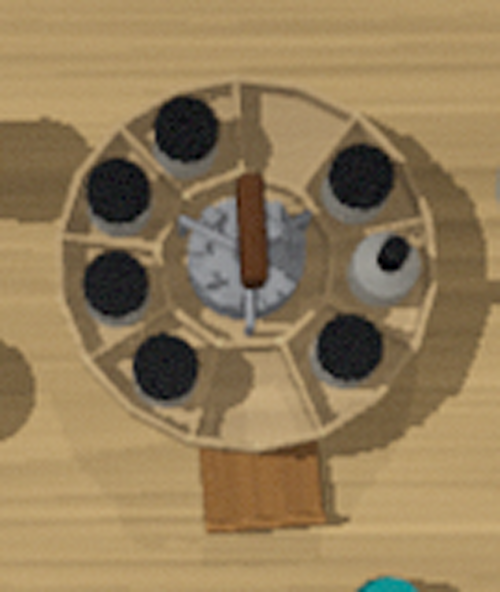

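The dropper is the slim cap at crop (390,250), in the second compartment counter-clockwise from the empty front one. The look-alikes are six flat-lidded jars in the caddy, e.g. (350,350) and (360,175), plus pink and turquoise jars off the caddy. The turn needed is about −80°. I'll approach with the jaws half open.

Call:
move_arm(deltas=[[[0,0,0.11],[0.25,-0.5,0],0],[[0,0,0.22],[0.49,-1,0],0],[[0,0,0.23],[0.49,-1,0],0]], grip_force=40)

```text
time: 0.48
tool_pos: [0.2596, 0.5382, 0.2304]
tcp_rot: [0.068, -3.14, 0.004]
wrist_force: [-0.5, -0.5, -0.7]
width: 0.497
```

Call:
move_arm(deltas=[[[0,0,0],[0.25,-0.5,0],0],[[0,0,0],[0.49,-1,0],0],[[0,0,0],[0.49,-1,0],0]])

```text
time: 0.85
tool_pos: [0.3085, 0.4396, 0.231]
tcp_rot: [0.065, -3.141, 0.001]
wrist_force: [0.5, -0.9, -0.0]
width: 0.501
```

Call:
move_arm(deltas=[[[0,0,0],[0.25,-0.5,0],0],[[0,0,0],[0.49,-1,0],0],[[0,0,0],[0.49,-1,0],0]])

```text
time: 1.23
tool_pos: [0.3576, 0.3405, 0.2313]
tcp_rot: [-0.065, 3.141, 0.0]
wrist_force: [-0.4, 0.6, -0.7]
width: 0.498
```

Call:
move_arm(deltas=[[[0,0,0],[0.25,-0.5,0],0],[[0,0,0],[0.49,-1,0],0],[[0,0,0],[0.49,-1,0],0]])

```text
time: 1.6
tool_pos: [0.4069, 0.2409, 0.2314]
tcp_rot: [-0.065, 3.14, 0.001]
wrist_force: [-0.8, 0.7, 0.2]
width: 0.501
```

Call:
move_arm(deltas=[[[0,0,0],[0.25,-0.5,0],0],[[0,0,0],[0.49,-1,0],0],[[0,0,0],[0.49,-1,0],0]])

```text
time: 1.98
tool_pos: [0.4561, 0.1413, 0.2314]
tcp_rot: [-0.066, 3.14, 0.001]
wrist_force: [-0.4, -0.2, 0.3]
width: 0.5
```

Call:
move_arm(deltas=[[[0,0,0],[0.25,-0.5,0],0],[[0,0,0],[0.49,-1,0],0],[[0,0,0],[0.49,-1,0],0]])

```text
time: 2.35
tool_pos: [0.5052, 0.0416, 0.2313]
tcp_rot: [-0.067, 3.14, 0.001]
wrist_force: [-0.6, -0.1, -0.4]
width: 0.496
```

Call:
move_arm(deltas=[[[0,0,0],[0.2,-0.42,0],0],[[0,0,0],[0.39,-0.83,0],0],[[0,0,0],[0.39,-0.83,0],0]])

```text
time: 2.72
tool_pos: [0.5439, -0.0405, 0.2311]
tcp_rot: [-0.07, 3.141, 0.001]
wrist_force: [-0.3, 0.1, 0.4]
width: 0.5
```

Run:
```python
from h import *
snap('wrist','w1');snap('top','top1')
X,p,d=cloud('w1')
m=(X[...,2]>.148)&(X[...,2]<.165)&(d>0)&(np.hypot(X[...,0]-.544,X[...,1]+.041)<.045)
q=X[m];print(m.sum(),q.mean(0),q.min(0),q.max(0))
r=cv2.minAreaRect((q[:,:2]*10000).astype(np.float32));print(r)
```

```text
2029 [ 0.54253762 -0.04100443  0.15461654] [ 0.51266355 -0.04952634  0.14812214] [ 0.5758106  -0.03213301  0.15724511]
((5441.49072265625, -407.31927490234375), (628.5009765625, 155.16256713867188), 2.0923168659210205)
```

View pics/w1.png

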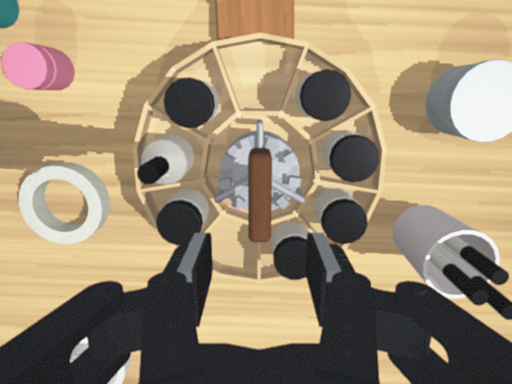

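Handle fix: centre (0.544, −0.041), yaw 2.1°, 63×15.5 mm, top near 0.155 m, which matches the given sizes. In the picture it sits at (260,195) between the open jaws, with the dropper cap at (155,168), clear of the fingers. I'll descend and grip.

Call:
move_arm(deltas=[[[0,0,0],[0,0,-0.4],0],[[0,0,0],[0,0,-0.8],0],[[0,0,0],[0,0,-1],0],[[0,0,0],[0,0,-1],0]])

```text
time: 3.32
tool_pos: [0.5404, -0.0388, 0.1292]
tcp_rot: [0.075, -3.136, -0.002]
wrist_force: [-0.4, -0.5, -0.4]
width: 0.502
```

Call:
move_arm(deltas=[[[0,0,0],[0,0,-0.06],0],[[0,0,0],[0,0,-0.06],1],[[0,0,0],[0,0,-0.06],1],[[0,0,0],[0,0,-0.06],1],[[0,0,0],[0,0,-0.06],1],[[0,0,0],[0,0,-0.06],1]], grip_force=50)

```text
time: 4.08
tool_pos: [0.5433, -0.0403, 0.1264]
tcp_rot: [-0.071, 3.139, 0.003]
wrist_force: [-0.8, 5.3, 3.0]
width: 0.181
```

Run:
```python
from h import *
X,p,d=cloud('w1')
s=status.read_state();print(s['tool_pos'],s['tcp_rot'],s['wrist_force'],s['torque'],s['width'])
# ledge by colour in wrist view
m=(np.mgrid[:384,:512][0]<40)&(p[...,0]>100)&(p[...,0]<165)&(p[...,2]<65)&(X[...,2]>.008)&(X[...,2]<.035)&(abs(X[...,1]+.05)<.06)
q=X[m];print(m.sum(),q.mean(0),q.min(0),q.max(0),cv2.minAreaRect((q[:,:2]*10000).astype(np.float32)))
```

```text
[ 0.54327688 -0.0403086   0.12641843] [-7.05503547e-02  3.13920724e+00  3.02374250e-03] [-0.84080014  5.29067583  3.04370042] [0.79752404 0.08702312 0.03956067] 0.180734237869974
1 [ 0.42480128 -0.08620325  0.01399379] [ 0.42480128 -0.08620325  0.01399379] [ 0.42480128 -0.08620325  0.01399379] ((4248.0126953125, -862.032470703125), (0.0, 0.0), 0.0)
```

Call:
move_arm(deltas=[[[0,0,0],[0,-0.005,0.05],1],[[0,0,0],[0,-0.005,0.1],1],[[0,0,0],[0,-0.005,0.16],1],[[0,0,0],[0,-0.005,0.16],1],[[0,0,0],[0,-0.005,0.16],1],[[0,0,0],[0,-0.005,0.16],1]])

```text
time: 4.82
tool_pos: [0.5432, -0.0403, 0.1402]
tcp_rot: [-0.07, 3.139, 0.004]
wrist_force: [5.2, 5.8, -9.0]
width: 0.179
```

Run:
```python
from h import *
snap('top','top2');snap('wrist','w2')
p=cv2.imread('pics/top2.png')[110:270,215:350];w=cv2.imread('pics/w2.png')
p=cv2.resize(p,(324,384),interpolation=cv2.INTER_CUBIC)
cv2.imwrite('pics/v2.png',cv2.resize(np.hstack([p,w]),(800,367)))
```

```text
(no output)
```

View pics/v2.png

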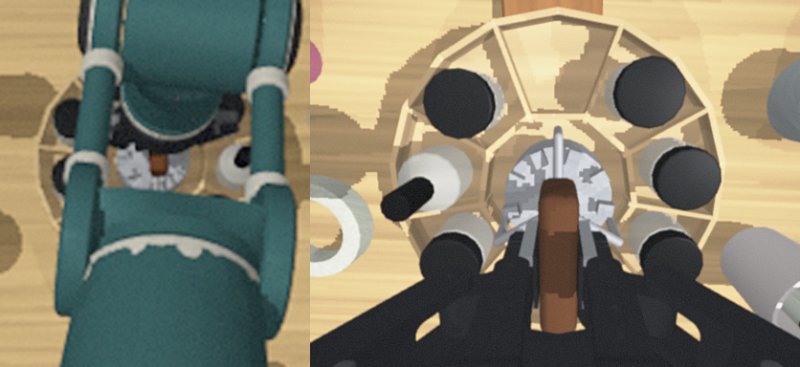

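Lifted about 14 mm at 9 N, matching the spring. Turning clockwise, first half.

Call:
move_arm(deltas=[[[0,0,-0.02],[0,0,0.02],1],[[0,0,-0.05],[0,0,0.02],1],[[0,0,-0.09],[0,0,0.02],1],[[0,0,-0.14],[0,0,0.02],1],[[0,0,-0.19],[0,0,0.02],1],[[0,0,-0.24],[0,0,0.02],1],[[0,0,-0.29],[0,0,0.02],1],[[0,0,-0.34],[0,0,0.02],1],[[0,0,-0.38],[0,0,0.02],1],[[0,0,-0.41],[0,0,0.02],1],[[0,0,-0.43],[0,0,0.02],1],[[0,0,-0.44],[0,0,0.02],1],[[0,0,-0.44],[0,0,0.02],1]])

```text
time: 6.55
tool_pos: [0.5434, -0.0395, 0.1422]
tcp_rot: [0.998, 2.978, 0.007]
wrist_force: [5.6, 9.5, -9.2]
width: 0.177
```

Run:
```python
from h import *
s=status.read_state();print(s['q'],s['wrist_force'],s['torque'])
snap('wrist','w3')
```

```text
[-0.12110556  0.09195535  1.97686795  0.00503733  1.07150945 -1.04759972] [ 5.63522102  9.54314675 -9.15471756] [ 1.23975056 -0.96706747 -0.05077014]
```

View pics/w3.png

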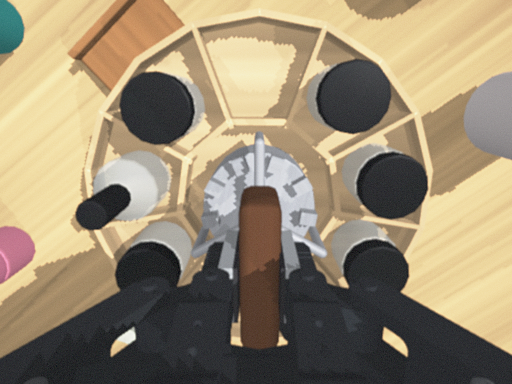

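Call:
move_arm(deltas=[[[0,0,-0.02],[0.005,0.01,0],1],[[0,0,-0.05],[0.005,0.01,0],1],[[0,0,-0.09],[0.005,0.01,0],1],[[0,0,-0.14],[0.005,0.01,0],1],[[0,0,-0.19],[0.005,0.01,0],1],[[0,0,-0.24],[0.005,0.01,0],1],[[0,0,-0.29],[0.005,0.01,0],1],[[0,0,-0.34],[0.005,0.01,0],1],[[0,0,-0.38],[0.005,0.01,0],1],[[0,0,-0.42],[0.005,0.01,0],1],[[0,0,-0.44],[0.005,0.01,0],1],[[0,0,-0.45],[0.005,0.01,0],1],[[0,0,-0.45],[0.005,0.01,0],1],[[0,0,-0.45],[0.005,0.01,0],1]])

```text
time: 8.35
tool_pos: [0.5442, -0.039, 0.1424]
tcp_rot: [-1.967, -2.449, -0.006]
wrist_force: [6.1, 8.3, -9.2]
width: 0.178
```

Run:
```python
from h import *
s=status.read_state();print(s['q'],s['tcp_rot'],s['wrist_force'],s['torque'])
snap('wrist','w4')
X,p,d=cloud('w4');C=np.array([.544,-.041])
# cap & body & lids
m=(X[...,2]>.1)&(X[...,2]<.13)&(d>0)&(abs(np.hypot(X[...,0]-C[0],X[...,1]-C[1])-.085)<.03)&(p.max(-1)<70)&(np.mgrid[:384,:512][0]<260)
n,l,st,c=cv2.connectedComponentsWithStats(m.astype(np.uint8))
for i in range(1,n):
    if st[i,4]>60:
        q=X[l==i].mean(0);e=q[:2]-C;print(st[i,4],c[i],q,np.hypot(*e),np.degrees(np.arctan2(e[1],e[0]))%360)
```

```text
[-0.11953203  0.09275987  1.97571367  0.00419362  1.07121239 -0.33893648] [-1.96712855 -2.44906623 -0.00649384] [ 6.09068138  8.28805406 -9.24682774] [ 0.97271096 -0.89595797 -0.07535784]
1301 [100.11760184 208.43120676] [ 0.46198428 -0.04590519  0.11787695] 0.08216227862697213 183.4226657469467
```

View pics/w4.png

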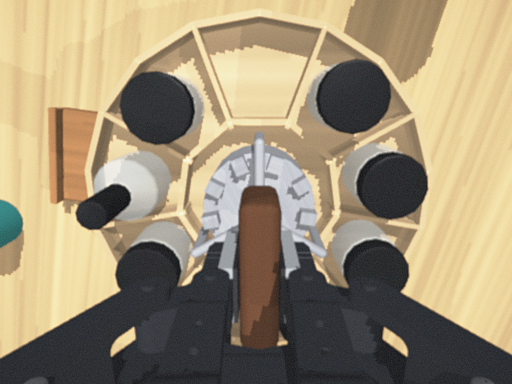

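The dropper is at 183.4°, 82 mm out. The ledge centre measured about 183.8°, so it is aligned and still lifted. Lowering now.

Call:
move_arm(deltas=[[[0,0,0.01],[0.005,0.005,0],1],[[0,0,0.01],[0.005,0.005,-0.03],1],[[0,0,0.01],[0.005,0.005,-0.06],1],[[0,0,0.01],[0.005,0.005,-0.09],1],[[0,0,0.01],[0.005,0.005,-0.12],1],[[0,0,0.01],[0.005,0.005,-0.15],1],[[0,0,0.01],[0.005,0.005,-0.18],1],[[0,0,0.01],[0.005,0.005,-0.18],1],[[0,0,0.01],[0.005,0.005,-0.18],1]])

```text
time: 9.52
tool_pos: [0.5443, -0.039, 0.1264]
tcp_rot: [-1.947, -2.465, -0.004]
wrist_force: [-0.8, 7.4, 3.2]
width: 0.183
```

Run:
```python
from h import *
s=status.read_state();print(s['tool_pos'],s['tcp_rot'],s['wrist_force'],s['torque'],s['width'])
snap('wrist','w5')
for f in('w4','w5'):
    X,p,d=cloud(f);b=X[190:300,248:272];z=b[...,2];print(f,np.percentile(z,[10,50,90,98]), X[240:300,255:265,2].mean())
```

```text
[ 0.54429684 -0.03897549  0.12644726] [-1.94728142 -2.46491638 -0.00446709] [-0.81157402  7.38921361  3.15558011] [0.87289196 0.13322774 0.13051612] 0.18254158269983636
w4 [0.16619661 0.17104257 0.17184242 0.17228152] 0.17159863964827457
w5 [0.14988014 0.15509479 0.15593456 0.15638896] 0.15588144611029933
```

View pics/w5.png

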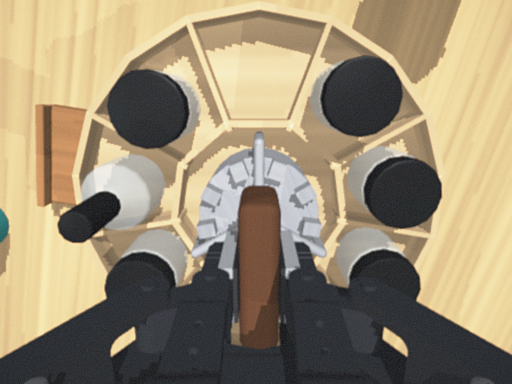

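Call:
move_arm(deltas=[[[0,0,0],[0,0,-0.01],1],[[0,0,0],[0,0,-0.01],1],[[0,0,0],[0,0,-0.01],1],[[0,0,0],[0,0,-0.01],1],[[0,0,0],[0,0,-0.01],1],[[0,0,0],[0,0,-0.01],1]])

```text
time: 10.32
tool_pos: [0.5443, -0.039, 0.1264]
tcp_rot: [-1.947, -2.465, -0.005]
wrist_force: [-2.8, 7.1, 8.8]
width: 0.177
```

Run:
```python
from h import *
snap('wrist','w6')
X,p,d=cloud('w6');print(X[240:300,255:265,2].mean())
X,p,d=cloud('w1');print('w1 top',X[170:225,255:264,2].mean())
s=status.read_state();print(s['tool_pos'],s['wrist_force'],s['joint_vel'].round(3),s['width'])
```

```text
0.15563299317950205
w1 top 0.15575466926627685
[ 0.54436369 -0.03897221  0.12641932] [-3.00854253  7.1590649   7.32085268] [-0.    -0.    -0.    -0.002 -0.    -0.002] 0.1752000481169564
```

The handle top is at 0.1556 m, against 0.1558 m at the start, and extra push raises the force without moving it, so the plunger is hard home. Handing in.

```bash
python3 -c "
from workcell import order
print(order.finish_job())"
```

```text
the job is handed in; nothing more can be done
None
```

I lifted the handle about 14–16 mm, turned the caddy about 80° clockwise so the slim-capped bottle came to the front, and lowered the handle home. The gripper is still closed on it at a 50 N setting, and the job is handed in at about 10.4 s with no verdict reported.

- **Bottle at the front:** just before lowering, it stood at 183.4° and 82 mm from the axis. The ledge centre measured about 183.8°, and the front point is at 85 mm. I then turned back about 1° while lowering and did not measure the bottle again.
- **Plunger home:** the handle top is at 0.1556 m, against 0.1558 m at the start. An extra 1 mm push raised the force but did not move it.
- **Still:** the arm's joints were at rest.
- **Bottles and bystanders:** the bottles visible in the last wrist picture stood upright, but the rear of the caddy was hidden by the gripper. I did not check the bystanders again at the end; the arm was never planned near them.
- **Side force:** about 7 N sideways remained on the wrist throughout the grip, from a 1–2 mm centring error. The limit is 120 N.

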